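# Lock the cam cap on the transfer pump

## Robot

A 6-joint arm with a two-finger parallel gripper is mounted at the origin on the work surface. World frame = base frame: x ahead of the robot, y to its left, z up, the work surface at z = 0. Lengths are in mm, angles in rad, forces in N, time in s.
With the tool pointing down it reaches from about 350 to 875 mm from the base axis. Payload 4.2 kg.
Tool frame: the origin (TCP) lies midway between the tips of the shut fingers; the grasp point (between the pads) lies 19 mm behind it; z points along the fingers, y is the direction in which the jaws open and shut (so a half turn about z gives the same grasp; the last joint's range is limited). The gripper opens to 87 mm and grips with 3 to 60 N. Pads are 19 mm wide; open, the fingers measure 117 mm over their backs; the gripper's body (75 mm by 190 mm) begins 51 mm behind the grasp point.
Start: joints at [1.428, 0.385, 0.008, 0, -1.194, -0.259], TCP at [244.389, 575.216, 222.55] pointing down, gripper open.
Joint ranges: [-3.14, 3.14], [-1.21, 2.06], [-1.07, 1.41], [-3.16, 2.05], [-2.99, -0.16], [-3.1, 3.1]. Speed limits (rad/s): [2.79, 2.79, 3.14, 3.14, 3.14, 3.14].

## Interface

Orientations are given as a 3x3 rotation matrix whose columns are the frame's x, y, z axes.
In Python, from bench import arm, imaging, ticket gives the robot as it stands.
- The arm moves only by the tool send_rows, never from a script. Its argument "deltas" is text: rows parted by semicolons, each of 4 numbers parted by spaces: the shift along the world's x, y, z in m, then the turn about the world's z in degrees. In form: dx dy dz roll; .... A call has 1 to 12 rows; each row shifts and turns the pose as measured when the row begins; what a row does not reach is not made up. A row lasts 1/12 s, in which the tool goes at most 41.7 mm and 7.16 degrees, less where a joint would pass 70% of its speed; a pose out of reach is approached as far as the arm can. A call with a gripper value outside its range is refused whole. "gripper" is the opening, from 0 (shut) to 1 (fully open), set as the call begins (left out, the last holds). The fingers move at their own pace and stop on an object; "grip_force" is the grip in N (left out, the last holds). Time passes only in rows, so rows that do not move let the fingers close. It gives the time, the measured TCP pose, the force and the opening at its end, in the units of the state.
- arm.observe(): the state, without advancing time (a new reading comes with each control period).
- imaging.read_camera(name): name is "scene" or "side" or "wrist"; returns a dict with "color" (384x512x3 uint8, red, green, blue), "intrinsics" (3x3 intrinsics, pixels), "pose" (4x4, takes a point from camera to world coordinates). Camera axes: x right, y down, z forward; pixel columns grow to the right and rows downward; lengths in mm; the calibration is good to about 2 mm. A picture is of the moment at which its call begins. There is no depth.
- ticket.hand_in(): hands the job in, once; it reports no verdict.
The state is a dict: "time_s": time; "joints": joint angles; "qd": joint speeds; "joint_efforts": joint torques, N m; "tcp_pos": TCP position; "ee_rot": TCP orientation; "contact_force": force on the tool from outside, world axes, zero at the start; "ft_torque": the same for the moment, N m; "grip_width": finger opening in mm.
Only numpy, scipy, OpenCV 4.12 (cv2) and the standard library are available. Lean on these libraries where they do the work, as an engineer would, in place of code of your own. Each camera call takes 0.05 s, during which the arm holds its last target.

## Task

On the green pump whose blue cap still has its two brass cam levers raised, first press the cap gently on its lid, levers still up, all the way down against its springy seal until it bottoms, and then swing both levers down together until they hang fully home and lock the cap on; never throw one lever home while the other is still up. Leave the pump that is already closed, and everything else on the bench, alone.

Things in the scene. Friction and masses are not known exactly. Their poses are not given: they have to be found in the camera images.
- pump: The pump to close: green block 110 x 110 x 40 mm fixed to the bench, an upright aluminium groove adapter in its middle. Origin: centre of the block's underside; z up. Adapter: rim 37 mm across, 120 to 130 mm up; below it a groove 23 mm across, from 92 mm up; then a 37 mm collar, 80 to 92 mm up. On the rim, inside the cap, a sprung rubber seal with 15 mm travel. Which pump is left or right changes.
- cap: Blue plastic cap, loose on the adapter: 0.26 kg, 49 mm across, 38 mm tall. Origin: centre of its underside; z up, y along the line of the levers. Starts 15 mm proud (115 mm above the pump's origin); home is 100 mm above it. About 15 N on the lid takes it home, to a firm stop (more than 80 N there harms the seal); let go, it rises to 2 to 7 mm proud, low enough for the levers to catch and draw it down. Breaks at 150 N.
- cap_top (a point): centre of the cap's flat lid, 38 mm above the cap's origin
- lever_a (a joint): One cam lever: brass bar 50 mm long, 12 wide, 6 thick, pinned 25 mm from the cap's axis on the cap's +y side, 16 mm above its underside. Rad: 0 = raised, out and 40 degrees above level (stop); 0.70 = level; 2.27 = straight down, locked (stop). Starts at 0 to 0.5; stays where left (2 N at the tip moves it). With the cap unpressed it jams near 1.05.
- lever_b (a joint): The other cam lever: brass bar 50 mm long, 12 wide, 6 thick, pinned 25 mm from the cap's axis on the cap's -y side, 16 mm above its underside. Rad: 0 = raised, out and 40 degrees above level (stop); 0.70 = level; 2.27 = straight down, locked (stop). Starts at 0 to 0.5; stays where left (2 N at the tip moves it). With the cap unpressed it jams near 1.05.
- lever_a_tip (a point): Free tip of lever a, 50 mm from its pin. Raised: 60 to 75 mm from the cap's axis. Locked: 25 mm from the axis, 34 mm below the cap's underside, 62 mm over both levers' outsides. Fingers opened to 80 mm or more and lowered astride the cap along its y press both levers down and end outside them when the tips are 20 to 30 mm below the pins; closing then squeezes both home.
- lever_b_tip (a point): free tip of lever b, likewise on the cap's -y side
- closed_pump: The same pump, already closed: its cap is home and both levers hang straight down. All one rigid piece, 138 mm tall. Origin as for the other pump. Leave alone.
- wrench: steel wrench lying beyond the pumps; leave alone
- screw_jar: jar with a red lid, 66 mm in diameter, 85 mm tall; leave alone
- paint_tin: yellow tin, 76 mm in diameter, 100 mm tall; leave alone
- mug: white mug, 80 mm in diameter, 90 mm tall; leave alone
- tray: orange divided parts tray, 100 x 140 x 35 mm; leave alone
Things that resemble listed ones, but are neither listed nor needed, are in the scene too. What is meant by the cap is not orange or purple, and is the smaller of those in its own colour.

How it is judged:
By the outcome, as a careful person would: the job done as asked, in the order asked, and still so for the second after the job is handed in, with the robot touching nothing.
It also fails if it takes over 40 s, if anything falls off the work surface, if the arm or the gripper's body presses on something with over 40 N, if the wrist force passes 120 N, or if a joint passes its speed limit or range.

## Working session

There is one attempt and no reset: what is moved stays moved. The work goes in short steps, Python scripts to look and compute and a tool call to move; the robot and the scene stay as the last step left them, time stands still between calls to the robot, and variables do not carry over. Pictures are saved under pics/ and viewed, and the job is handed in when it is done.

Besides the shell and the picture viewer there is one more tool, called after "Emit:" by a JSON object that holds its "method" and its "body". send_rows: Moves the arm, as the interface text tells. Its arguments: {"type":"object","properties":{"deltas":{"type":"string"},"gripper":{"type":"number"},"grip_force":{"type":"number"}},"required":["deltas"]}

```bash
mkdir -p pics
cat > h.py <<'E'
from bench import arm, imaging, ticket
import numpy as np, cv2, pickle
def snap(n,tag):
    r=imaging.read_camera(n); cv2.imwrite(f'pics/{tag}.png',r['color'][:,:,::-1]); pickle.dump(r,open(f'pics/{tag}.pkl','wb')); return r
def ld(tag): return pickle.load(open(f'pics/{tag}.pkl','rb'))
def ray(r,u,v):
    K=np.array(r['intrinsics']);T=np.array(r['pose']); d=T[:3,:3]@np.linalg.inv(K)@[u,v,1]; return T[:3,3],d/np.linalg.norm(d)
def tri(obs):
    A=np.zeros((3,3));b=np.zeros(3)
    for r,u,v in obs:
        o,d=ray(r,u,v);P=np.eye(3)-np.outer(d,d);A+=P;b+=P@o
    x=np.linalg.solve(A,b); return x,[np.linalg.norm((np.eye(3)-np.outer(ray(*q)[1],ray(*q)[1]))@(x-ray(*q)[0])) for q in obs]
def atz(r,u,v,z):
    o,d=ray(r,u,v); return o+d*(z-o[2])/d[2]
def proj(r,p):
    T=np.linalg.inv(np.array(r['pose']));q=T[:3,:3]@p+T[:3,3];q=np.array(r['intrinsics'])@q;return q[:2]/q[2]
E
python3 - <<'E'
from h import *
np.set_printoptions(precision=3,suppress=True)
for n in('scene','side','wrist'):
    r=snap(n,n+'0'); print(n,r['pose'],r['intrinsics'])
print(arm.observe())
a=[cv2.imread(f'pics/{n}0.png') for n in('scene','side')]
E
```

```text
scene [[   0.654    0.502   -0.565 1375.926]
 [   0.756   -0.433    0.491 -714.031]
 [   0.002   -0.749   -0.663 1070.865]
 [   0.       0.       0.       1.   ]] [[471.392   0.    255.597]
 [  0.    471.392 191.236]
 [  0.      0.      1.   ]]
side [[   0.914   -0.32     0.249  224.98 ]
 [  -0.405   -0.697    0.592 -771.325]
 [  -0.016   -0.642   -0.766 1100.621]
 [   0.       0.       0.       1.   ]] [[440.419   0.    257.986]
 [  0.    440.419 194.848]
 [  0.      0.      1.   ]]
wrist [[ -0.391  -0.892  -0.229 307.194]
 [ -0.921   0.379   0.094 548.906]
 [  0.003   0.248  -0.969 383.954]
 [  0.      0.      0.      1.   ]] [[268.23    0.    258.499]
 [  0.    268.23  189.651]
 [  0.      0.      1.   ]]
{'time_s': 0.15, 'joints': array([ 1.428,  0.385,  0.007, -0.   , -1.194, -0.259]), 'qd': array([ 0.002, -0.001,  0.005,  0.   ,  0.   ,  0.   ]), 'joint_efforts': array([ -0.   , -39.105,  18.759,   4.222,   0.012,  -0.   ]), 'tcp_pos': array([244.248, 574.815, 221.704]), 'ee_rot': array([[ 0.92 , -0.391, -0.001],
       [-0.391, -0.92 , -0.002],
       [ 0.   ,  0.002, -1.   ]]), 'contact_force': array([-0.264, -0.944,  0.965]), 'ft_torque': array([ 0.005, -0.069, -0.016]), 'grip_width': 87.06630540051589}
```

```bash
sleep 1; ls . pics
```

```text
.:
h.py
pics

pics:
scene0.pkl
scene0.png
side0.pkl
side0.png
wrist0.pkl
wrist0.png
```

View pics/scene0.png

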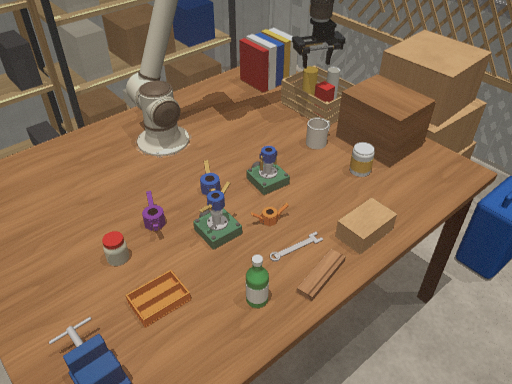

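View pics/side0.png

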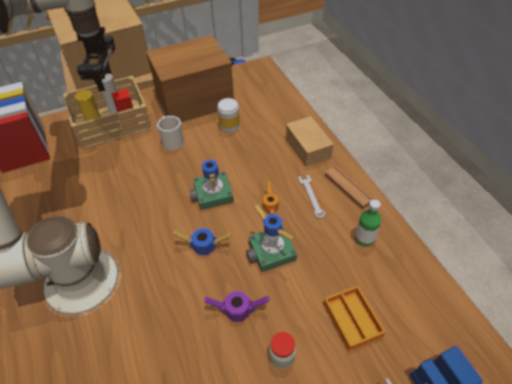

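View pics/wrist0.png

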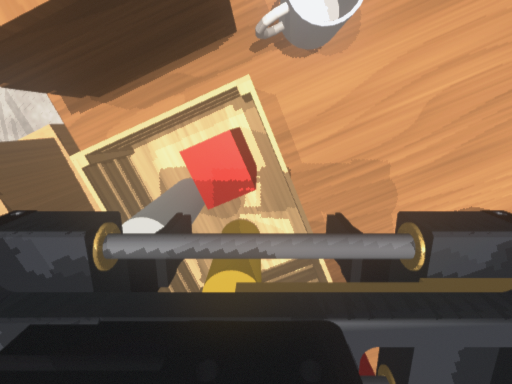

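The pump to close is at about scene (217,222) and side (272,242), with its levers raised. The closed one is at scene (268,165). The larger blue decoy cap lies on the bench at scene (210,184). I'll zoom in next.

Run:
```python
from h import *
a=cv2.imread('pics/scene0.png')[175:255,170:260]; b=cv2.imread('pics/side0.png')[195:280,230:315]
cv2.imwrite('pics/zs.png',cv2.resize(a,None,fx=8,fy=8,interpolation=cv2.INTER_CUBIC)[:600,:800])
cv2.imwrite('pics/zd.png',cv2.resize(b,None,fx=7,fy=7,interpolation=cv2.INTER_CUBIC))
```

```text
(no output)
```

View pics/zs.png

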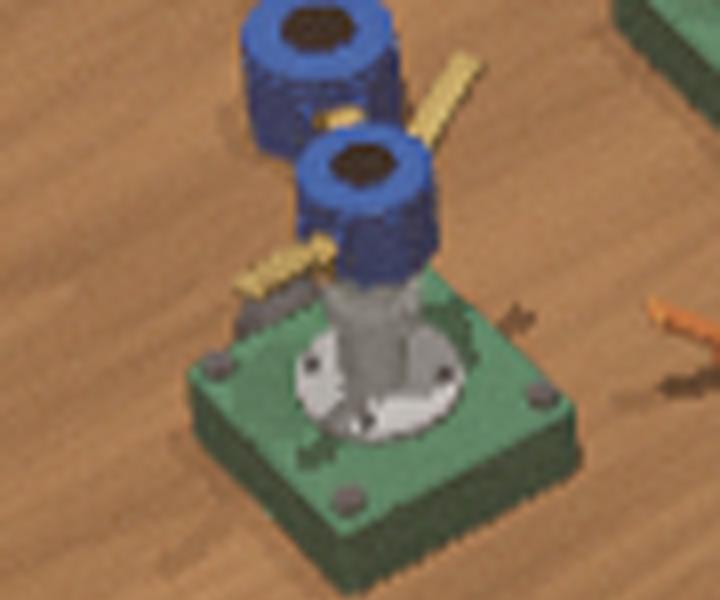

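View pics/zd.png

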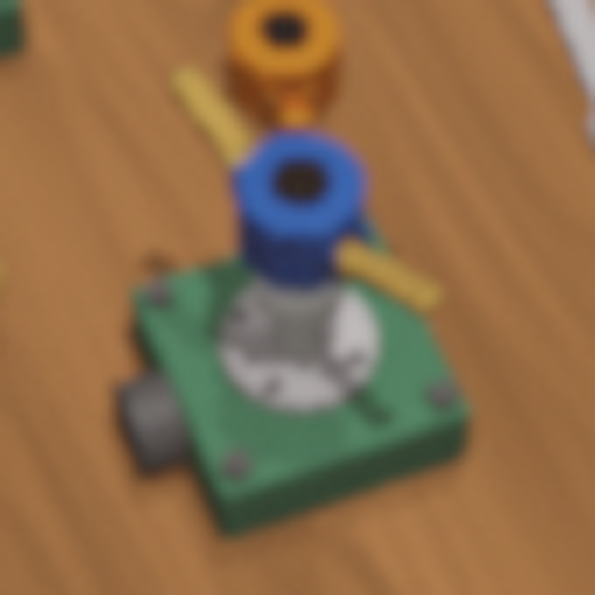

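Run:
```python
from h import *
np.set_printoptions(precision=1,suppress=True)
s=ld('scene0');d=ld('side0')
S=lambda x,y:(s,170+(x+.5)/8-.5,175+(y+.5)/8-.5)
D=lambda x,y:(d,230+(x+.5)/7-.5,195+(y+.5)/7-.5)
for n,a,b in[('lid',(366,165),(301,183)),('hole',(364,164),(301,182)),
 ('L1',(473,60),(183,76)),('L1s',(243,288),(183,76)),('L2',(243,288),(434,297)),('L2x',(473,60),(434,297)),
 ]:
    print(n,*tri([S(*a),D(*b)]))
for n,p in[('l',(190,372)),('f',(345,533)),('r',(577,405))]: print('s corner z40',n,atz(*S(*p),40))
for n,p in[('l',(135,290)),('f',(228,510)),('r',(468,408))]: print('d corner z40',n,atz(*D(*p),40))
```

```text
lid [ 531.7 -137.3  154.4] [np.float64(1.4775630775633273), np.float64(1.477563077563241)]
hole [ 531.5 -137.8  155.3] [np.float64(1.2199518286732367), np.float64(1.2199518286731212)]
L1 [511.5 -71.5 155. ] [np.float64(1.2111178804135652), np.float64(1.2111178804135116)]
L1s [ 511.1 -138.2  147.1] [np.float64(57.6234158337994), np.float64(57.623415833799335)]
L2 [ 553.9 -207.   154.2] [np.float64(0.05754920204786941), np.float64(0.05754920204789194)]
L2x [ 559.2 -156.9  180.5] [np.float64(56.62753674394102), np.float64(56.62753674394107)]
s corner z40 l [ 476.2 -186.8   40. ]
s corner z40 f [ 581.9 -191.9   40. ]
s corner z40 r [587.1 -85.3  40. ]
d corner z40 l [482.1 -84.1  40. ]
d corner z40 f [ 474.2 -195.8   40. ]
d corner z40 r [ 581.8 -192.9   40. ]
```

The lid centre triangulates to (531.7, -137.5, 154.5), against an expected z of 153. The block corners give a centre of (532, -137). The lever line points along 107.3°, so the tool needs about +40.3° of turn. I'll lift, then travel with the gripper shut.

Emit:
{"method": "send_rows", "body": {"deltas": "0 0 0.03 0; 0 0 0.03 0; 0.013 -0.032 0.02 0; 0.013 -0.032 0 3; 0.013 -0.032 0 3; 0.013 -0.032 0 3; 0.013 -0.032 0 3; 0.013 -0.032 0 3; 0.013 -0.032 0 3; 0.013 -0.032 0 3; 0.013 -0.032 0 3; 0.013 -0.032 0 3", "gripper": 0, "grip_force": 20}}

```text
time_s: 1.15
tcp_pos: [373.2, 243.3, 297.5]
ee_rot: [[0.995, 0.102, 0.003], [0.102, -0.995, -0.011], [0.002, 0.012, -1.0]]
contact_force: [1.2, 0.2, 0.7]
grip_width: 14.9
```

Emit:
{"method": "send_rows", "body": {"deltas": "0.013 -0.032 0 3; 0.013 -0.032 0 3; 0.013 -0.032 0 3; 0.013 -0.032 0 3; 0.013 -0.032 0 0; 0.013 -0.032 0 0; 0.013 -0.032 0 0; 0.013 -0.032 0 0; 0.013 -0.032 0 0; 0 0 0 0"}}

```text
time_s: 1.98
tcp_pos: [491.1, -65.4, 296.8]
ee_rot: [[0.949, 0.316, 0.004], [0.316, -0.949, -0.01], [0.001, 0.011, -1.0]]
contact_force: [-0.2, 1.8, 0.3]
grip_width: 0.2
```

Emit:
{"method": "send_rows", "body": {"deltas": "0.02 -0.036 -0.01 -1; 0.02 -0.036 -0.01 0; 0 0 -0.01 0; 0 0 0 0"}}

```text
time_s: 2.32
tcp_pos: [530.0, -137.5, 266.1]
ee_rot: [[0.955, 0.295, 0.004], [0.295, -0.955, -0.008], [0.001, 0.009, -1.0]]
contact_force: [0.2, 0.4, -0.0]
grip_width: 0.4
```

Run:
```python
from h import *
np.set_printoptions(precision=3,suppress=True)
r=snap('wrist','w1'); o=arm.observe(); print(o['tcp_pos'],o['ee_rot'],o['contact_force'],r['pose'])
for p in[(531.7,-137.5,153),(511.5,-71.5,155),(554,-207,154)]: print(proj(r,np.array(p)))
```

```text
[ 530.439 -137.328  267.027] [[ 0.955  0.296  0.006]
 [ 0.296 -0.955 -0.009]
 [ 0.003  0.011 -1.   ]] [ 1.21  -0.787  0.572] [[   0.296   -0.926   -0.233  594.563]
 [  -0.955   -0.284   -0.083 -115.847]
 [   0.01     0.247   -0.969  428.536]
 [   0.       0.       0.       1.   ]]
[257.777 186.081]
[191.845 186.471]
[326.96  185.458]
```

View pics/w1.png

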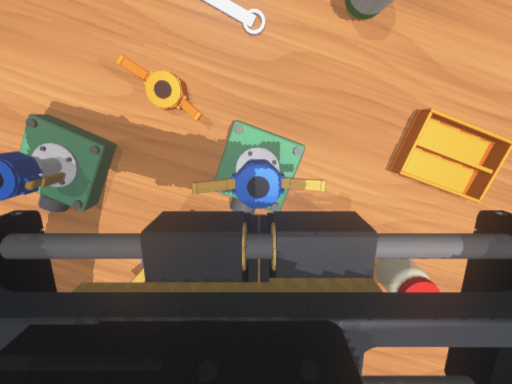

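The wrist view agrees with the projected estimate: lid at (258,185), lever tips at (193,187) and (325,185), and the yaw is aligned. I'll descend to just above the lid, then press gently.

Emit:
{"method": "send_rows", "body": {"deltas": "0.001 0 -0.03 0; 0 0 -0.03 0; 0 0 -0.025 0; 0 0 -0.015 0; 0 0 0 0; 0 0 0 0"}}

```text
time_s: 2.87
tcp_pos: [532.2, -132.0, 170.1]
ee_rot: [[0.952, 0.304, 0.016], [0.304, -0.953, -0.01], [0.012, 0.015, -1.0]]
contact_force: [0.5, 0.2, 0.1]
grip_width: 0.3
```

Emit:
{"method": "send_rows", "body": {"deltas": "0 0 -0.003 0; 0 0 -0.003 0; 0 0 -0.003 0; 0 0 -0.003 0"}}

```text
time_s: 3.2
tcp_pos: [535.3, -130.1, 163.4]
ee_rot: [[0.951, 0.308, 0.027], [0.308, -0.951, -0.011], [0.023, 0.019, -1.0]]
contact_force: [-0.7, -0.6, -0.6]
grip_width: 0.9
```

The pose drifts between rows. I'll check the real offset before touching anything.

Run:
```python
from h import *
np.set_printoptions(precision=3,suppress=True)
for i in range(4):
    r=snap(['side','scene','wrist','side'][i],'c%d'%i); o=arm.observe(); print(o['tcp_pos'],o['ee_rot'][:,2],o['contact_force'],o['time_s'])
a=cv2.imread('pics/c1.png')[135:255,150:290]; b=cv2.imread('pics/c0.png')[150:280,210:340]
cv2.imwrite('pics/ca.png',np.hstack([cv2.resize(a,(400,400*120//140+58)),cv2.resize(b,(400,400))]))
print(proj(ld('c1'),o['tcp_pos']),proj(ld('c0'),o['tcp_pos']))
```

```text
[ 534.997 -130.121  162.826] [ 0.026 -0.011 -1.   ] [-1.199 -0.173 -0.441] 3.25
[ 534.802 -130.252  162.756] [ 0.025 -0.011 -1.   ] [-0.008  0.02  -0.158] 3.3
[ 534.776 -130.345  162.774] [ 0.025 -0.011 -1.   ] [-0.005 -0.515 -0.047] 3.35
[ 534.827 -130.361  162.75 ] [ 0.025 -0.011 -1.   ] [ 0.114 -0.741 -0.432] 3.4
[217.413 192.941] [272.369 216.022]
```

View pics/ca.png

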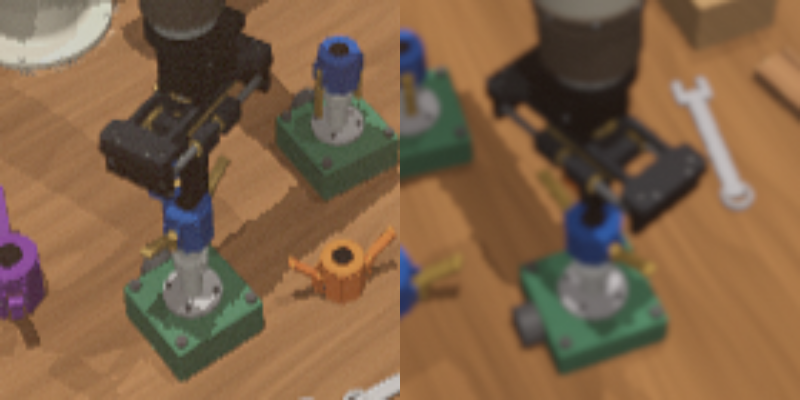

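Emit:
{"method": "send_rows", "body": {"deltas": "-0.003 -0.008 -0.001 0; 0 0 0 0"}}

```text
time_s: 3.57
tcp_pos: [531.8, -138.9, 161.9]
ee_rot: [[0.951, 0.308, 0.026], [0.308, -0.951, -0.011], [0.021, 0.018, -1.0]]
contact_force: [-1.1, -0.0, 0.1]
grip_width: 0.4
```

Emit:
{"method": "send_rows", "body": {"deltas": "-0.001 0 -0.006 0; -0.001 0 -0.005 0; -0.001 0 -0.004 0"}}

```text
time_s: 3.82
tcp_pos: [530.7, -139.7, 148.1]
ee_rot: [[0.951, 0.307, 0.032], [0.307, -0.952, -0.011], [0.027, 0.021, -0.999]]
contact_force: [0.3, 2.8, 6.6]
grip_width: 0.8
```

Emit:
{"method": "send_rows", "body": {"deltas": "0 0.001 -0.004 0; 0 0.001 -0.004 0"}}

```text
time_s: 3.98
tcp_pos: [530.9, -139.5, 142.1]
ee_rot: [[0.951, 0.309, 0.033], [0.309, -0.951, -0.015], [0.026, 0.025, -0.999]]
contact_force: [-3.2, -3.0, 10.9]
grip_width: 0.3
```

Emit:
{"method": "send_rows", "body": {"deltas": "0 0.001 -0.003 0; 0 0 -0.002 0"}}

```text
time_s: 4.15
tcp_pos: [530.9, -139.7, 139.7]
ee_rot: [[0.95, 0.31, 0.033], [0.311, -0.95, -0.019], [0.026, 0.028, -0.999]]
contact_force: [-4.8, 5.6, 11.5]
grip_width: 0.4
```

Emit:
{"method": "send_rows", "body": {"deltas": "0 0 -0.003 0; 0 0 -0.003 0"}}

```text
time_s: 4.32
tcp_pos: [530.9, -139.7, 138.4]
ee_rot: [[0.949, 0.312, 0.035], [0.313, -0.95, -0.02], [0.026, 0.03, -0.999]]
contact_force: [-8.2, 5.4, 24.0]
grip_width: 0.5
```

Emit:
{"method": "send_rows", "body": {"deltas": "0 0 -0.004 0; 0 0 -0.004 0"}}

```text
time_s: 4.48
tcp_pos: [530.9, -139.7, 138.3]
ee_rot: [[0.948, 0.315, 0.036], [0.316, -0.948, -0.023], [0.027, 0.033, -0.999]]
contact_force: [-8.7, 5.6, 23.2]
grip_width: 0.5
```

It has bottomed: TCP z holds at 138.3 (expected 138) with a steady force of about 24 N under further push. I'll lift off and look.

Emit:
{"method": "send_rows", "body": {"deltas": "0 0 0.01 0; 0 0 0.03 0; 0 0 0.035 0; 0 0 0.035 0; 0 0 0.02 -1; 0 0 0 0", "gripper": 1}}

```text
time_s: 4.98
tcp_pos: [526.4, -139.4, 271.4]
ee_rot: [[0.954, 0.299, 0.028], [0.3, -0.954, -0.024], [0.02, 0.031, -0.999]]
contact_force: [0.2, -0.1, -1.3]
grip_width: 32.6
```

Run:
```python
from h import *
np.set_printoptions(precision=3,suppress=True)
r=snap('wrist','w2'); snap('side','d2'); snap('scene','s2'); o=arm.observe(); print(o['tcp_pos'],o['ee_rot'],o['contact_force'],o['grip_width'])
print(proj(r,np.array([531.7,-137.5,142])))
a=cv2.imread('pics/s2.png')[165:255,165:265]; b=cv2.imread('pics/d2.png')[190:280,230:330]
cv2.imwrite('pics/z2.png',cv2.resize(np.hstack([a,b]),(800,360),interpolation=cv2.INTER_CUBIC))
```

```text
[ 523.849 -138.845  265.93 ] [[ 0.954  0.299  0.018]
 [ 0.299 -0.954 -0.022]
 [ 0.011  0.027 -1.   ]] [ 0.009 -0.215 -0.329] 44.428342106818995
[254.402 181.306]
```

View pics/w2.png

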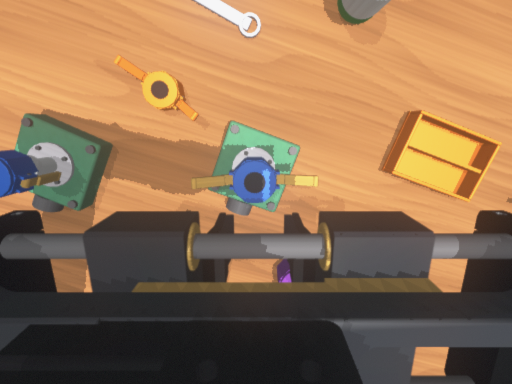

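View pics/z2.png

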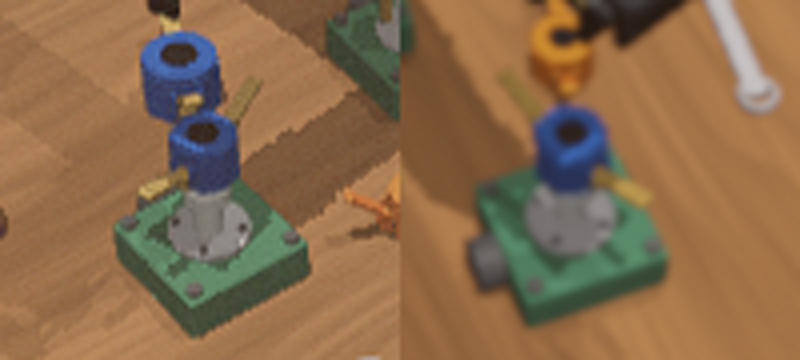

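Run:
```python
from h import *
np.set_printoptions(precision=1,suppress=True)
s=ld('s2');d=ld('d2');w=ld('w2')
S=lambda x,y:(s,165+(x+.5)/4-.5,165+(y+.5)/4-.5)
D=lambda x,y:(d,230+(x-400+.5)/4-.5,190+(y+.5)/4-.5)
for n,a,b,c in[('lid',(205,132),(572,132),(254.5,181.5)),('L1',(257,82),(503,76),(193,183.5)),('L2',(142,194),(650,200),(317,181))]:
    print(n,*tri([S(*a),D(*b)]),*tri([S(*a),D(*b),(w,*c)]))
```

```text
lid [ 532.2 -136.5  144.6] [np.float64(1.5994985338396337), np.float64(1.5994985338396617)] [ 532.3 -137.   145.1] [np.float64(1.8162198979851003), np.float64(1.441106638776336), np.float64(0.47630430597601064)]
L1 [510.3 -70.8 141.3] [np.float64(1.643585176588572), np.float64(1.6435851765887064)] [510.1 -72.1 142.3] [np.float64(2.3557419545187397), np.float64(1.1966451146861163), np.float64(1.3347096951126665)]
L2 [ 554.8 -208.6  145. ] [np.float64(0.75616245479938), np.float64(0.7561624547993834)] [ 553.7 -206.4  142.5] [np.float64(1.1319562196961153), np.float64(2.4609625578715373), np.float64(2.125312672923507)]
```

The lid is now at about z 144, so 4–6 mm proud, with the levers still raised and the axis at (532,-137), 107.7°. I'll re-centre, open fully and come down to above the levers.

Emit:
{"method": "send_rows", "body": {"deltas": "0.008 0.002 0 0; 0 0 0 0; 0 0 0 0; 0 -0.001 -0.03 0; 0 -0.001 -0.03 0; 0 0 -0.03 0; 0 0 -0.005 0; 0 0 0 0", "gripper": 1}}

```text
time_s: 5.8
tcp_pos: [529.9, -138.6, 159.8]
ee_rot: [[0.954, 0.3, 0.005], [0.3, -0.954, -0.023], [-0.002, 0.023, -1.0]]
contact_force: [-0.2, 0.4, -0.5]
grip_width: 86.1
```

Run:
```python
from h import *
np.set_printoptions(precision=3,suppress=True)
r=snap('wrist','w3'); snap('side','d3'); snap('scene','s3'); o=arm.observe(); print(o['tcp_pos'],o['ee_rot'],o['contact_force'],o['grip_width'],o['time_s'])
```

```text
[ 531.582 -138.539  162.523] [[ 0.954  0.3    0.011]
 [ 0.3   -0.954 -0.023]
 [ 0.004  0.025 -1.   ]] [ 0.43 -0.52  0.31] 87.01650318209225 5.95
```

Emit:
{"method": "send_rows", "body": {"deltas": "0.001 0.001 -0.01 0; 0 0 -0.01 0; 0 0 -0.01 0; 0 0 0 0"}}

```text
time_s: 6.28
tcp_pos: [537.4, -137.4, 136.6]
ee_rot: [[0.953, 0.301, 0.025], [0.301, -0.953, -0.023], [0.017, 0.03, -0.999]]
contact_force: [-0.6, 0.2, 0.6]
grip_width: 86.8
```

Emit:
{"method": "send_rows", "body": {"deltas": "-0.005 0 -0.001 0; -0.001 0 -0.011 0; -0.001 0 -0.011 0; -0.001 0 0 0"}}

```text
time_s: 6.62
tcp_pos: [533.7, -137.7, 120.2]
ee_rot: [[0.952, 0.303, 0.04], [0.304, -0.952, -0.025], [0.03, 0.036, -0.999]]
contact_force: [-0.0, 0.9, 0.8]
grip_width: 86.9
```

Emit:
{"method": "send_rows", "body": {"deltas": "-0.002 0 -0.01 0; -0.001 0 -0.01 0; 0 0 0 0"}}

```text
time_s: 6.87
tcp_pos: [534.6, -138.0, 107.3]
ee_rot: [[0.951, 0.305, 0.053], [0.307, -0.951, -0.028], [0.042, 0.042, -0.998]]
contact_force: [-1.5, 0.7, 2.1]
grip_width: 87.0
```

Run:
```python
from h import *
np.set_printoptions(precision=3,suppress=True)
snap('side','d4'); snap('scene','s4'); o=arm.observe(); print(o['tcp_pos'],o['ee_rot'],o['contact_force'],o['grip_width'],o['time_s'])
a=cv2.imread('pics/s4.png')[155:245,165:265]; b=cv2.imread('pics/d4.png')[190:280,230:330]
cv2.imwrite('pics/z4.png',cv2.resize(np.hstack([a,b]),(800,360),interpolation=cv2.INTER_CUBIC))
```

```text
[ 534.524 -138.029  107.703] [[ 0.951  0.305  0.053]
 [ 0.307 -0.951 -0.028]
 [ 0.042  0.042 -0.998]] [-0.184  1.318  3.309] 87.10240602102608 6.9667
```

View pics/z4.png

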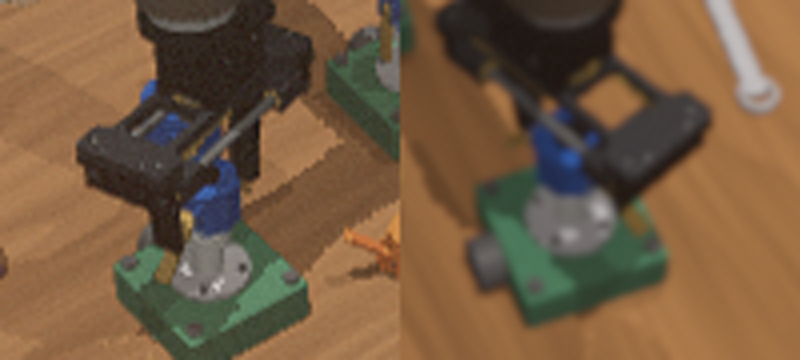

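Emit:
{"method": "send_rows", "body": {"deltas": "-0.003 0.001 -0.007 0; -0.001 0 -0.006 0; -0.001 0 0 0"}}

```text
time_s: 7.22
tcp_pos: [533.6, -137.3, 99.2]
ee_rot: [[0.95, 0.307, 0.064], [0.309, -0.951, -0.029], [0.052, 0.047, -0.998]]
contact_force: [0.3, 0.6, 0.7]
grip_width: 86.9
```

Emit:
{"method": "send_rows", "body": {"deltas": "-0.002 0 -0.005 0; 0 0 0 0"}}

```text
time_s: 7.38
tcp_pos: [533.3, -137.4, 95.9]
ee_rot: [[0.949, 0.307, 0.069], [0.31, -0.95, -0.029], [0.057, 0.049, -0.997]]
contact_force: [-0.4, 0.5, 0.4]
grip_width: 87.3
```

Run:
```python
from h import *
np.set_printoptions(precision=3,suppress=True)
snap('side','d5'); snap('scene','s5'); o=arm.observe(); print(o['tcp_pos'],o['ee_rot'],o['contact_force'],o['grip_width'],o['time_s'])
a=cv2.imread('pics/s5.png')[155:245,165:265]; b=cv2.imread('pics/d5.png')[190:280,230:330]
cv2.imwrite('pics/z5.png',cv2.resize(np.hstack([a,b]),(800,360),interpolation=cv2.INTER_CUBIC))
```

```text
[ 533.196 -137.395   96.044] [[ 0.949  0.307  0.069]
 [ 0.31  -0.95  -0.029]
 [ 0.056  0.049 -0.997]] [0.179 1.135 1.149] 87.41440062341852 7.4833
```

View pics/z5.png

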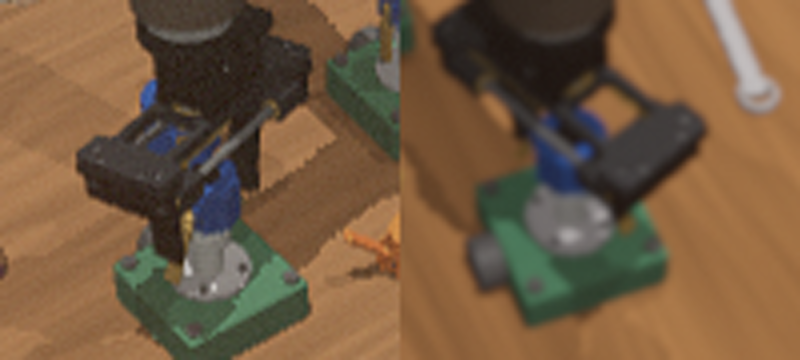

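Both levers are swung well down and the fingers are outside them. I'll squeeze.

Emit:
{"method": "send_rows", "body": {"deltas": "0 0 0 0; 0 0 0 0; 0 0 0 0; 0 0 0 0; 0 0 0 0; 0 0 0 0", "gripper": 0.5, "grip_force": 45}}

```text
time_s: 7.98
tcp_pos: [531.4, -136.8, 90.3]
ee_rot: [[0.951, 0.304, 0.063], [0.306, -0.952, -0.027], [0.052, 0.045, -0.998]]
contact_force: [0.4, 2.0, 2.1]
grip_width: 60.4
```

Emit:
{"method": "send_rows", "body": {"deltas": "0 0 0 0; 0 0 0 0; 0 0 0 0; 0 0 0 0", "grip_force": 60}}

```text
time_s: 8.32
tcp_pos: [531.4, -136.8, 90.3]
ee_rot: [[0.95, 0.304, 0.062], [0.306, -0.951, -0.027], [0.051, 0.045, -0.998]]
contact_force: [2.0, 1.0, -4.3]
grip_width: 59.4
```

Run:
```python
from h import *
np.set_printoptions(precision=3,suppress=True)
snap('side','d6'); snap('scene','s6'); o=arm.observe(); print(o['tcp_pos'],o['ee_rot'],o['contact_force'],o['grip_width'],o['time_s'])
a=cv2.imread('pics/s6.png')[155:245,165:265]; b=cv2.imread('pics/d6.png')[190:280,230:330]
cv2.imwrite('pics/z6.png',cv2.resize(np.hstack([a,b]),(800,360),interpolation=cv2.INTER_CUBIC))
```

```text
[ 531.37  -136.754   90.3  ] [[ 0.951  0.304  0.062]
 [ 0.306 -0.952 -0.027]
 [ 0.051  0.045 -0.998]] [ 2.093  1.076 -4.499] 59.558130012853546 8.4167
```

View pics/z6.png

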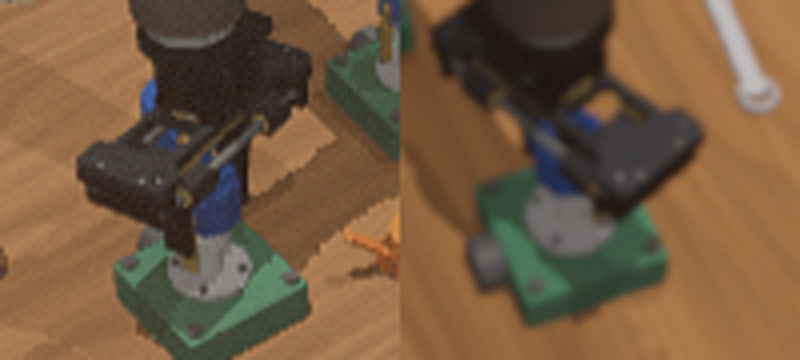

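Squeezed to about 59.5 mm, firm. I'll open fully and rise straight up.

Emit:
{"method": "send_rows", "body": {"deltas": "0 0 0 0; 0 0 0 0; 0 0 0 0; 0 0 0 0; 0 0 0 0; 0 0 0 0", "gripper": 1}}

```text
time_s: 8.92
tcp_pos: [530.8, -137.6, 92.5]
ee_rot: [[0.95, 0.305, 0.062], [0.308, -0.951, -0.029], [0.05, 0.046, -0.998]]
contact_force: [0.4, -0.2, -0.1]
grip_width: 85.7
```

Emit:
{"method": "send_rows", "body": {"deltas": "0 0 0.01 0; 0 0 0.03 0; 0 0 0.03 0; 0 0 0.03 0; 0 0 0.03 0; 0 0 0.03 0; 0 0 0.02 0; 0 0 0 0"}}

```text
time_s: 9.58
tcp_pos: [525.4, -138.5, 279.8]
ee_rot: [[0.951, 0.305, 0.054], [0.307, -0.951, -0.03], [0.042, 0.045, -0.998]]
contact_force: [0.7, -0.4, 0.2]
grip_width: 86.8
```

Run:
```python
from h import *
np.set_printoptions(precision=3,suppress=True)
snap('side','d7'); snap('scene','s7');snap('wrist','w7'); o=arm.observe(); print(o['tcp_pos'],o['contact_force'],o['grip_width'],o['time_s'])
a=cv2.imread('pics/s7.png')[155:245,165:265]; b=cv2.imread('pics/d7.png')[190:280,230:330]
cv2.imwrite('pics/z7.png',cv2.resize(np.hstack([a,b]),(800,360),interpolation=cv2.INTER_CUBIC))
```

```text
[ 522.779 -137.946  273.908] [ 0.198  0.089 -0.791] 87.02627033616275 9.7333
```

View pics/z7.png

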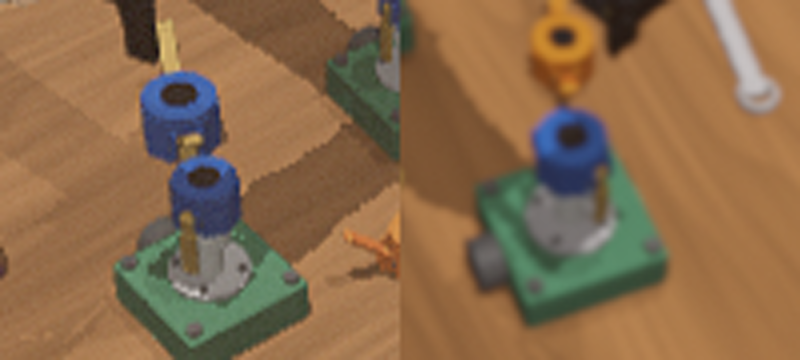

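View pics/w7.png

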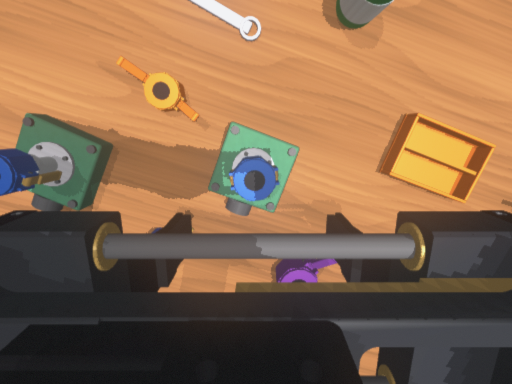

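Both levers look down. I'll check the lid height and zoom the wrist view, since the far lever is hidden from the fixed cameras.

Run:
```python
from h import *
np.set_printoptions(precision=1,suppress=True)
s=ld('s7');d=ld('d7');w=ld('w7')
S=lambda x,y:(s,165+(x+.5)/4-.5,155+(y+.5)/4-.5)
D=lambda x,y:(d,230+(x-400+.5)/4-.5,190+(y+.5)/4-.5)
print(*tri([S(204,177),D(572,137)]))
print('near lever tip',*tri([S(190,271),D(600,223)]),'top',*tri([S(187,213),D(602,170)]))
y=np.array([np.cos(np.radians(107.6)),np.sin(np.radians(107.6)),0]);c=np.array([532,-137,0])
cr=cv2.imread('pics/w7.png')[115:225,190:320]; z=cv2.resize(cr,None,fx=6,fy=6,interpolation=cv2.INTER_CUBIC)
for sg in(1,-1):
  for nm,q,col in[('pin',c+sg*y*28+[0,0,116],(0,0,255)),('locktip',c+sg*y*28+[0,0,66],(0,255,0))]:
    p=proj(w,q);print(sg,nm,p); p=(p-[190,115]+.5)*6; cv2.circle(z,tuple(int(v) for v in p),5,col,1)
cv2.imwrite('pics/z8.png',z)
```

```text
[ 531.9 -137.4  140. ] [np.float64(1.5033092677470186), np.float64(1.503309267746997)]
near lever tip [ 541.7 -163.6   66.6] [np.float64(2.2378229690381426), np.float64(2.237822969038172)] top [ 542.8 -162.   126.9] [np.float64(1.4985439037297044), np.float64(1.4985439037296533)]
1 pin [231.1 176.3]
1 locktip [233.2 170.4]
-1 pin [276.9 176.1]
-1 locktip [273.  170.3]
```

View pics/z8.png

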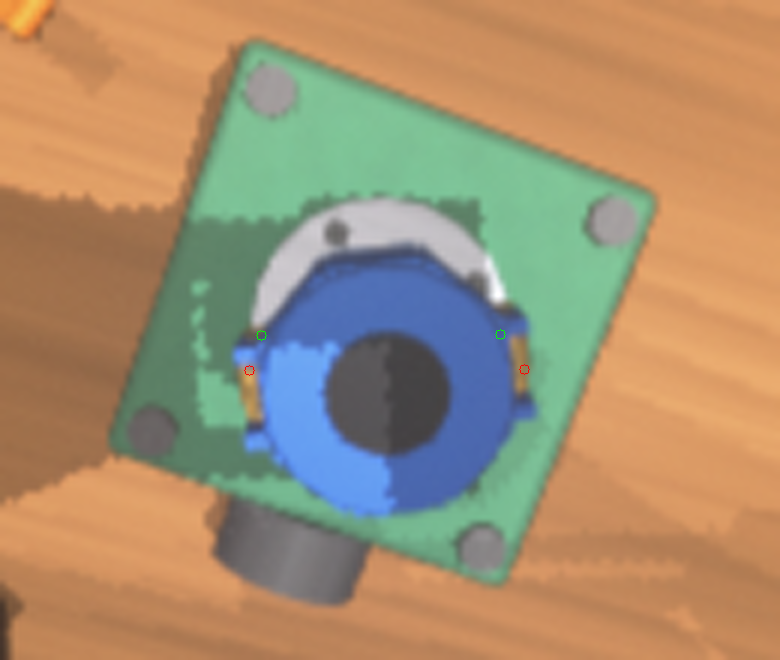

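The lid reads 140 with the +1.5 bias seen earlier, so it is home, and the near lever is vertical. I'll look once more from the -x side to see the hidden lever in profile.

Emit:
{"method": "send_rows", "body": {"deltas": "-0.035 0.01 -0.01 0; -0.035 0.01 -0.01 0; -0.035 0.01 -0.01 0; -0.035 0.01 -0.01 0; -0.01 0 0 0; 0 0 0 0"}}

```text
time_s: 10.23
tcp_pos: [360.3, -98.2, 218.8]
ee_rot: [[0.953, 0.303, 0.017], [0.303, -0.953, -0.03], [0.007, 0.034, -0.999]]
contact_force: [0.5, 0.1, 0.6]
grip_width: 86.7
```

Run:
```python
from h import *
np.set_printoptions(precision=1,suppress=True)
w=snap('wrist','w9'); s=snap('scene','s9'); d=snap('side','d9');o=arm.observe(); print(o['tcp_pos'],o['time_s'],w['pose'][:3,3])
y=np.array([np.cos(np.radians(107.6)),np.sin(np.radians(107.6)),0]);c=np.array([532,-137,0])
P=proj(w,c+[0,0,110]);u,v=[int(t) for t in P];print(P)
u0,v0=max(u-60,0),max(v-50,0)
z=cv2.resize(cv2.imread('pics/w9.png')[v0:v0+100,u0:u0+120],None,fx=6,fy=6,interpolation=cv2.INTER_CUBIC)
for sg in(1,-1):
  for q,col in[(c+sg*y*25+[0,0,116],(0,0,255)),(c+sg*y*25+[0,0,66],(0,255,0)),(c+sg*y*31+[0,0,66],(0,255,0))]:
    p=(proj(w,q)-[u0,v0]+.5)*6; cv2.circle(z,tuple(int(t) for t in p),5,col,1)
cv2.imwrite('pics/z9.png',z)
```

```text
[364.4 -98.2 220.3] 10.3833 [422.7 -72.5 381.6]
[351.1  27.6]
```

View pics/z9.png

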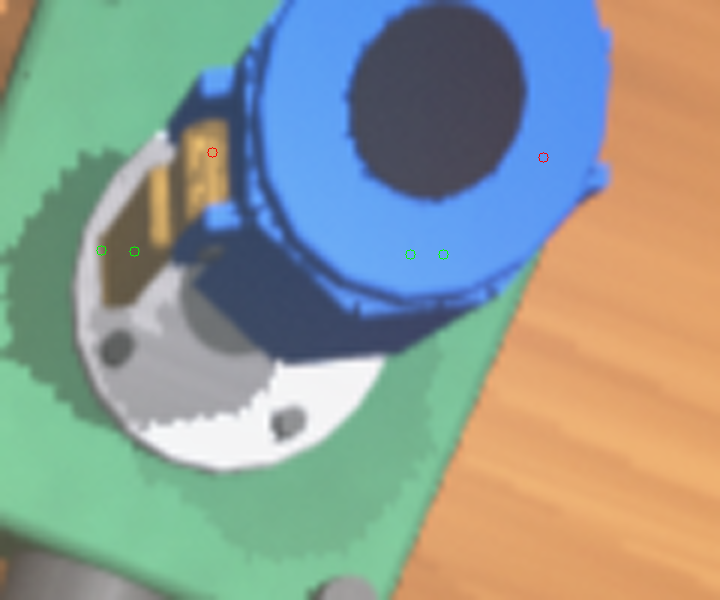

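View pics/s9.png

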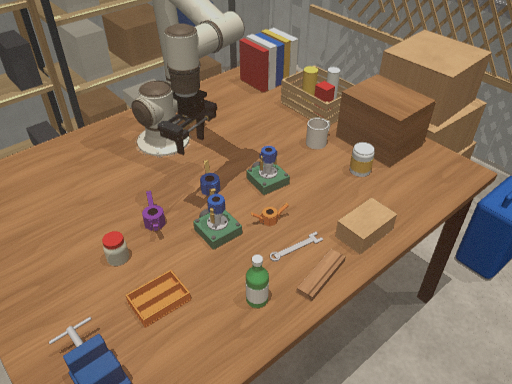

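The far lever's tip matches the predicted locked position (the green circles), so both levers hang straight down. Nothing else has moved.

```bash
python3 -c "
from h import *
print(arm.observe()['qd'],arm.observe()['contact_force']); print(ticket.hand_in())"
```

```text
[-0.00724478  0.01711101  0.03798749  0.00605166  0.00141383  0.00022346] [0.39964839 0.21323334 0.01502789]
the job is handed in; nothing more can be done
None
```

The open pump's cap is pressed home and both levers hang straight down and locked. I handed the job in at about 10.4 s with the arm clear of everything.

**Pressing:** With shut fingers and the levers up, I pressed the lid until it bottomed at z 138.3 (expected 138), where the force held steady at about 24 N. On release the cap rose to about 4–6 mm proud, within the stated range.

**Levers:** With the gripper fully open and astride the cap, I lowered it so both levers swung down together, then squeezed them home at 45 to 60 N. I then opened and withdrew.

**Last checks:**
- **Lid height:** It measures 140 mm. The same cameras read about 1.5 mm high at the start, so that fits home at 138.
- **Near lever:** It is vertical, with its tip at z 66.6 (expected 66).
- **Far lever:** In an extra wrist-camera view, its tip sits where a locked tip should be.
- **Rest of the bench:** The closed pump and the other items look unmoved in the last scene picture.

**Disagreements:**
- The final squeeze read 59.5 mm across the levers, against the stated 62 mm. I put that down to finger flex and tilt but did not confirm it.
- The arm drifted a few millimetres and tilted up to about 4° during the slow moves. I corrected the position along the way, but the tilt could not be corrected through the interface.

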